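# Press a bearing home with a ratchet arbor press

### The arm

A 6-joint arm with a two-finger parallel gripper is mounted at the origin on the work surface. World frame = base frame: x ahead of the robot, y to its left, z up, the work surface at z = 0. Lengths are in mm, angles in rad, forces in N, time in s.
With the tool pointing down it reaches from about 350 to 875 mm from the base axis. Payload 4.2 kg.
Tool frame: the origin (TCP) lies between the finger pads; the fingertips stand 17 mm ahead of it and the grasp point (between the pads) lies 2 mm behind it; z points along the fingers, y is the line along which they close (so a half turn about z gives the same grasp; the last joint's range is limited). The gripper opens to 85 mm and grips with 20 to 120 N. Pads are 22 mm wide; open, the fingers measure 114 mm over their backs; the gripper's body (76 mm by 85 mm) begins 54 mm behind the grasp point. The pads swing forward as they close: fully open they stand 13 mm farther back than shut.
Start: joints at [-0.895, 0.385, 0.008, 0, -1.194, -0.259], TCP at [253.035, -571.465, 248.312] pointing down, gripper open.
Joint ranges: [-3.14, 3.14], [-1.21, 2.06], [-1.07, 1.41], [-3.16, 2.05], [-2.99, -0.16], [-3.1, 3.1]. Speed limits (rad/s): [2.79, 2.79, 3.14, 3.14, 3.14, 3.14].

### API

Orientations are given as a unit quaternion [x, y, z, w].
In Python, from bench import arm, camrig, job_done gives the robot as it stands (arm), with the cameras (camrig) and the job as plain functions.
- The arm moves only by the shell command python3 jog.py 'ROWS' [OPENING]. ROWS is one flat JSON list of numbers that holds 1 to 10 rows one after another, with no inner brackets; each row has 6 numbers: dx, dy, dz in mm, then a rotation vector rx, ry, rz in rad; each row is the pose to reach, as a shift and turn from the pose commanded when the command began, along the tool's axes at that moment; what a row does not reach only later rows make up. A row lasts 1/10 s, in which the tool goes at most 50 mm and 0.15 rad, less where a joint would pass 70% of its speed; a pose out of reach is approached as far as the arm can. OPENING is the finger opening in mm, set as the command begins (- or left out keeps the last). The fingers move at their own pace and stop on an object; the grip force is fixed at half the most. Time passes only in rows, so rows that do not move let the fingers close. It prints the time, the measured TCP pose, the force, the opening and the grip force at its end. Input that does not fit is refused with a message, and nothing moves.
- arm.read_state(): the state, without advancing time (a new reading comes with each control period).
- camrig.get_image(name): name is "scene" or "side" or "wrist"; returns the picture (384x512x3 uint8, blue, green, red); there is no depth.
- camrig.get_calibration(name): a dict with "K" (3x3 intrinsics, pixels), "rvec" (rotation vector, rad) and "tvec" (3), from world to camera coordinates, as OpenCV has them. Camera axes: x right, y down, z forward; pixel columns grow to the right and rows downward; lengths in mm; the calibration is good to about 2 mm. A picture is of the moment at which its call begins: read the wrist's pose just before it. get_calibration takes no time and is no camera call; for the wrist camera it gives the pose at the moment of the call.
- job_done(): hands the job in; it is judged then, once.
The state is a dict: "clock": time; "joints": joint angles; "joint_vel": joint speeds; "joint_efforts": joint torques, N m; "position": TCP position; "ee_rot": TCP orientation; "contact_force": force on the tool from outside, world axes, zero at the start; "wrist_torque": the same for the moment, N m; "gripper_width": finger opening in mm; "grasp_force": force on a finger pad.
Only numpy, scipy, OpenCV 4.12 (cv2) and the standard library are available. Lean on these libraries where they do the work, as an engineer would, in place of code of your own. Each camera call takes 0.05 s, during which the arm holds its last target. There are 200 camera calls.

### The job

Stand the idler pulley that has the new bearing sticking out of its top on the press bed, bearing upward, right back in the V stop under the ram, and then pump the press lever until the bearing is pressed fully home, flush with the pulley. Leave the pulley there under the ram, let go of the lever, and do not disturb the other things on the table.

Things in the scene. Friction and masses are not known exactly. Their poses are not given: they have to be found in the camera images.
- press: Ratchet arbor press, dark cast iron, bolted down. Origin on the table under the ram's axis; x points to its back (column), -x to its open front, +y to the lever's side, z up. Base 130 wide (y), 28 high, x -115 to +150. On it a bright steel bed 110 wide, x -115 to +55, top 40 above the table. Column behind x = +84. Head over the bed: x from -29 back, 64 wide, underside 165 above the table, top 273.
- nest (a point): Point on the bed's top under the ram's axis; axes as the press. Here is the middle of the pulley's underside when the pulley is right back in the V stop: two steel faces on the bed, 20 high, at 90 degrees, open to the front and symmetric about the press's x axis. A 60 mm disc slid back (+x) into it stops with its centre on the ram's axis.
- pulley: Idler pulley, plain aluminium, 60 in diameter, 34 high, 0.2 to 0.35 kg, loose, standing upright on the table: the one with a steel ball bearing sticking up out of its top. Origin at the centre of its underside, z up.
- bearing (a joint): Depth (m) the bearing is pressed into the pulley. The bearing, a steel disc 35 in diameter in the middle of the pulley's top, is started square in its bore. At 0 its top stands 9 mm above the pulley's top (it starts at 0 to 0.002), at 0.009 it is home: on its shoulder and flush. Pressing it takes about 140 N, too much for the gripper to push.
- ram (a joint): Descent (m) of the ram from its top. The ram is a vertical bar, 25 square, bright steel, with a round pad 33 in diameter and 14 high at its foot. It starts at 0 to 0.011, stays where it is and is only driven down. With the pulley in the V stop it meets the bearing at about 0.022 plus joint bearing; home is about 0.031.
- ram_face (a point): Centre of the underside of the ram's pad; 105 above the table when joint ram is 0.
- lever (a joint): Angle (rad) of the lever: 0 at its upper stop (slopes up to the front, 22 degrees above level), 0.8 at its lower stop (24 below). It stays where left. Moved down, its pawl drives the ratchet wheel (12 teeth, 0.52 rad each) and the ram, 16 mm per rad after some slack; moved up, the pawl clicks over. A whole stroke up and down drives the ram one tooth, 8.4 mm. It stops hard when the bearing is home.
- lever_pivot (a point): Point on the lever's hinge axis (parallel to the press's y axis) in the lever's plane: 28.5 behind and 86 to the +y side of the ram's axis, 215 above the table. Moving the lever takes, at the grip, about 3 N up, 6 N down, 16 N down while pressing.
- lever_grip (a point): Middle of the hand grip of the lever, 190 from lever_pivot: black rubber, round, 22 in diameter, from 145 to 230 along the lever, which lies in the vertical plane through lever_pivot towards the press's front (-x). Its own axes turn with the lever: x points back along the lever to the pivot.
- old_pulley: Another, stripped pulley of the same size, 60 in diameter and 34 high, with an empty dark bore and nothing sticking out; bystander. Origin at the centre of its underside.
- old_bearing: Loose old bearing lying flat, 35 in diameter, 11 high; bystander. Origin at the centre of its underside.
- spray_can: Upright spray can, 66 in diameter, 190 high; bystander. Origin at the centre of its underside.
- screwdriver: Black handled screwdriver 200 long, lying; bystander. Origin at its middle, x along it.
- hammer: Wooden handled hammer 260 long, lying; bystander. Origin at its middle, x along it.
- grease_jar: Jar 72 in diameter, 80 high; bystander. Origin at the centre of its underside.

How it is judged:
By the outcome, as a careful person would: the job done as asked, in the order asked, and still so for the second after the job is handed in, with the robot touching nothing.
It also fails if it takes over 72 s, if anything falls off the work surface, if the arm or the gripper's body presses on something with over 40 N, if the wrist force passes 120 N, or if a joint passes its speed limit or range.

## Working session

There is one attempt and no reset: what is moved stays moved. The work goes in short steps, Python scripts to look and compute and a shell command to move; the robot and the scene stay as the last step left them, time stands still between calls to the robot, and variables do not carry over. Pictures are saved under pics/ and viewed, at most 10 in all, crops included, and the job is handed in when it is done.

```bash
ls; mkdir -p pics
python3 - <<'E'
from bench import arm, camrig, job_done
import cv2
for n in("scene","side"):
    cv2.imwrite(f"pics/{n}0.png",cv2.resize(camrig.get_image(n),(800,600),interpolation=cv2.INTER_CUBIC))
    c=camrig.get_calibration(n);print(n,c)
print(arm.read_state())
E
```

```text
bench.py
jog.py
pics
scene {'K': array([[425.75064944,   0.        , 251.78315879],
       [  0.        , 425.75064944, 187.52080005],
       [  0.        ,   0.        ,   1.        ]]), 'rvec': array([ 2.39505341,  0.91421293, -0.29614532]), 'tvec': array([-379.57726582, -181.54914786, 1637.83719007])}
side {'K': array([[443.49093787,   0.        , 257.29660875],
       [  0.        , 443.49093787, 189.65229092],
       [  0.        ,   0.        ,   1.        ]]), 'rvec': array([ 0.7724323 , -2.5357079 ,  1.13803222]), 'tvec': array([ 424.98844532,  333.92602086, 1306.9566574 ])}
{'clock': 0.1, 'joints': array([-8.95397438e-01,  3.85484693e-01,  6.74410251e-03, -4.45463405e-04,
       -1.19399025e+00, -2.58573333e-01]), 'joint_vel': array([-8.40750585e-04, -2.26865787e-03,  2.21733959e-03,  2.50092298e-03,
       -7.59909309e-05,  1.16151721e-03]), 'joint_efforts': array([-5.53844620e-04, -3.93320882e+01,  1.88930351e+01,  4.19790253e+00,
       -2.60613997e-03, -9.42194589e-08]), 'position': array([ 252.84039074, -571.03321754,  247.31914726]), 'ee_rot': array([-2.06826806e-01,  9.78377071e-01,  9.56893531e-04, -2.50595726e-04]), 'contact_force': array([-0.61727865,  0.65197816,  0.44426316]), 'wrist_torque': array([ 0.00506172, -0.00852445, -0.01653863]), 'grasp_force': 0.0, 'gripper_width': 85.51394554712222}
```

View pics/scene0.png

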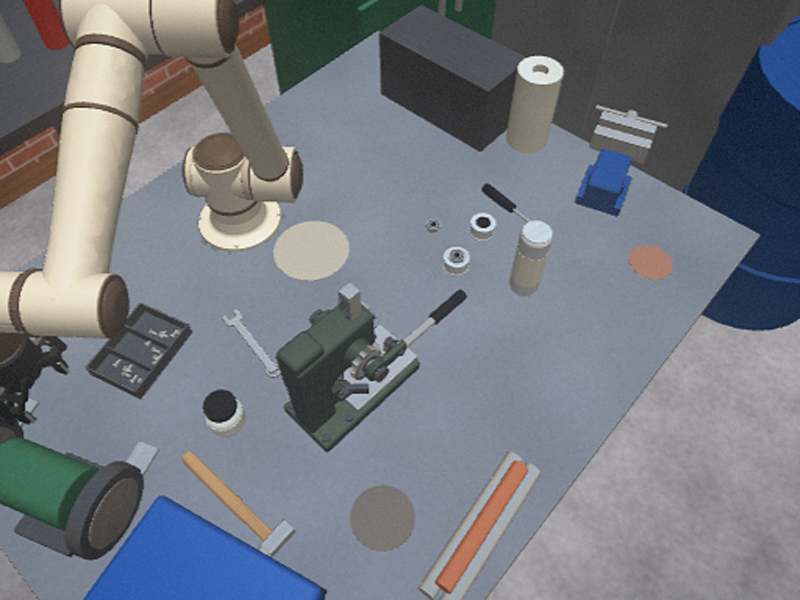

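View pics/side0.png

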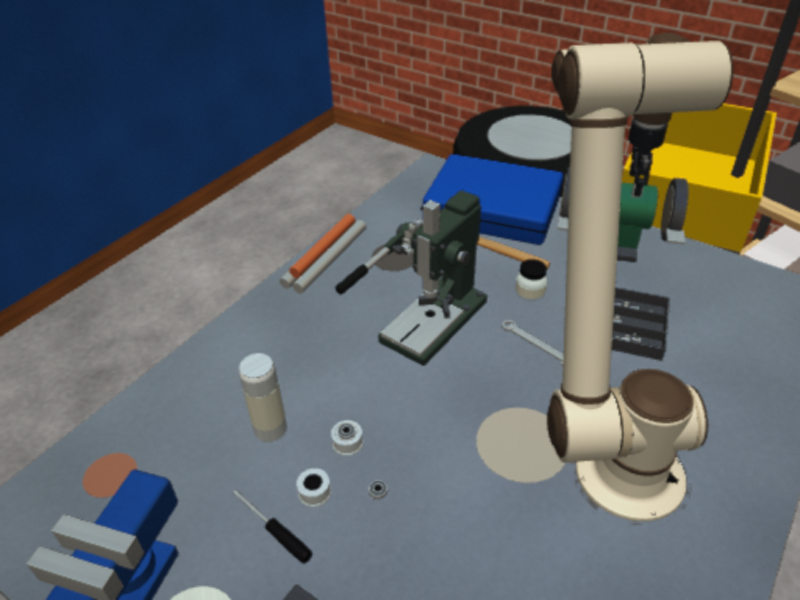

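Run:
```python
from bench import arm, camrig, job_done
import cv2
a=camrig.get_image("scene")[140:290,170:330]
b=camrig.get_image("side")[120:300,195:315]
cv2.imwrite("pics/sc1.png",cv2.resize(a,None,fx=4,fy=4,interpolation=cv2.INTER_CUBIC))
cv2.imwrite("pics/sd1.png",cv2.resize(b,None,fx=3.33333,fy=3.33333,interpolation=cv2.INTER_CUBIC))
```

```text
(no output)
```

View pics/sc1.png

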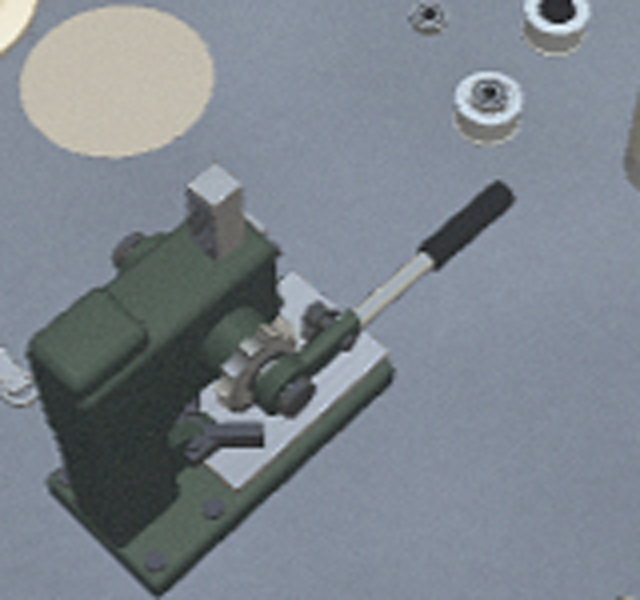

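View pics/sd1.png

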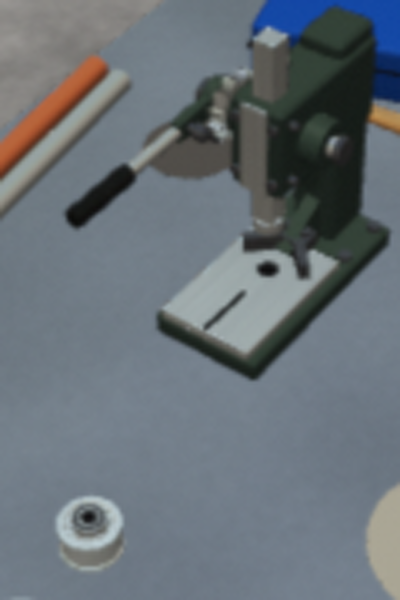

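```bash
cat > h.py <<'E'
import numpy as np,cv2
from bench import arm, camrig, job_done
from scipy.optimize import least_squares
from scipy.spatial.transform import Rotation as R
def proj(n,P):
    c=camrig.get_calibration(n)
    return cv2.projectPoints(np.array(P,float).reshape(-1,1,3),np.array(c["rvec"]),np.array(c["tvec"]),c["K"],None)[0].reshape(-1,2)
def uncrop(p,off,s): return (np.array(p,float)+.5)/s-.5+np.array(off)
def press(q,P):
    x,y,a=q[:3]; P=np.atleast_2d(P); c,s=np.cos(a),np.sin(a)
    return np.c_[x+c*P[:,0]-s*P[:,1],y+s*P[:,0]+c*P[:,1],P[:,2]]
def lev(th,r): # press-frame point along lever
    e=np.radians(22)-th
    return np.array([28.5-r*np.cos(e),86,215+r*np.sin(e)])
E
cat > fit.py <<'E'
from h import *
S=[((-115,55,40),(388,352)),((-115,-55,40),(292,272)),((150,65,0),(160,597)),((-115,65,28),(392,368))]
D=[((-115,55,40),(160,314)),((-115,-55,40),(250,357)),((-115,-65,0),(255,378)),((150,-65,0),(390,240))]
us=lambda p:uncrop(p,(170,140),4); ud=lambda p:uncrop(p,(195,120),3.33333)
ls,ld=us((506,188)),ud((73,218))
def f(q):
    r=[]
    for n,L,u,l in(("scene",S,us,ls),("side",D,ud,ld)):
        P=press(q,[p for p,_ in L]+[lev(q[3],230)])
        r.append(proj(n,P)-np.vstack([u([b for _,b in L]),l]))
    return np.ravel(r)
for a0 in(0,2,4):
    s=least_squares(f,[500,-200,a0,.1],loss="soft_l1",x_scale=[100,100,1,.3]);print(s.x,s.cost)
    b=s if a0==0 or s.cost<b.cost else b
print(b.x.tolist(),f(b.x).reshape(-1,2).round(1).tolist())
for z,a,c in((42,(491,93),(89,517)),(34,(489,100),(90,528))):
    g=lambda p:np.r_[proj("scene",[[p[0],p[1],z]])[0]-us(a),proj("side",[[p[0],p[1],z]])[0]-ud(c)]
    t=least_squares(g,[500,0]);print("pulley",z,t.x,t.fun.round(2),np.hypot(*t.x))
for nm,z,a,c in(("old_pulley",34,(482,221),(313,482)),("can",190,(536,230),(257,364)),("oldbrg",11,(433,224),(377,488))):
    k=.64
    g=lambda p:np.r_[proj("scene",[[p[0],p[1],z]])[0]-np.array(a)*k,proj("side",[[p[0],p[1],z]])[0]-np.array(c)*k]
    t=least_squares(g,[500,0]);print(nm,t.x,t.fun.round(1))
E
python3 fit.py
```

```text
[ 5.29635767e+02 -1.31469375e+02 -1.60457425e+00  3.97043824e-01] 7.731022418911867
[ 5.29635767e+02 -1.31469374e+02  4.67861106e+00  3.97043825e-01] 7.731022418911902
[ 5.29635767e+02 -1.31469375e+02  4.67861106e+00  3.97043825e-01] 7.731022418911914
[529.635767170065, -131.46937465917503, -1.6045742485585326, 0.39704382391178417] [[-0.7, -0.2], [-1.0, -0.2], [-0.8, 2.4], [0.5, -0.5], [-1.3, -0.3], [-0.1, -1.2], [-1.3, -0.9], [-0.4, 2.2], [-0.8, 1.4], [-0.7, 0.2]]
pulley 42 [485.70810747 238.66846462] [-1.03  0.23 -0.85  0.21] 541.1792694345946
pulley 34 [483.40296642 240.69328709] [-0.83 -0.82 -0.78 -0.66] 540.0108206244859
old_pulley [465.41697451 361.6036661 ] [-0.7  0.6 -0.5  0.4]
can [633.43680402 297.17046326] [-1.   0.8 -0.9  0.6]
oldbrg [370.94232378 294.71262243] [-0.7  0.1 -0.5  0.1]
```

```bash
cat >> h.py <<'E'
Q=[529.6,-131.5,-1.6046]
def ori(tilt,q=Q):  # tool z tilted (deg) from down towards press back; tool y = -press y
    a=q[2]; px=np.array([np.cos(a),np.sin(a),0]); py=np.array([-px[1],px[0],0]); t=np.radians(tilt)
    z=np.sin(t)*px-np.cos(t)*np.array([0,0,1]); y=-py
    return R.from_matrix(np.c_[np.cross(y,z),y,z])
def delta(pos,O):
    s=arm.read_state(); r=R.from_quat(s["ee_rot"])
    return np.r_[r.inv().apply(np.array(pos)-s["position"]).round(1),(r.inv()*O).as_rotvec().round(3)].tolist()
E
python3 - <<'E'
from h import *
print(delta([400,-100,330],ori(0)))
print(delta([484,240,200],ori(0)))
print(delta([484,240,150],ori(40)))
E
```

```text
[-325.2, 371.4, -81.9, 0.001, 0.001, -1.12]
[-539.7, 648.2, 48.4, 0.001, 0.001, -1.12]
[-539.7, 648.1, 98.4, 0.392, 0.623, -1.072]
```

```bash
python3 jog.py '[-60, 70, -80, 0, 0, 0, -325, 371, -82, 0, 0, -1.12, -325, 371, -82, 0, 0, -1.12, -325, 371, -82, 0, 0, -1.12, -325, 371, -82, 0, 0, -1.12, -325, 371, -82, 0, 0, -1.12, -325, 371, -82, 0, 0, -1.12, -325, 371, -82, 0, 0, -1.12, -325, 371, -82, 0, 0, -1.12, -325, 371, -82, 0, 0, -1.12]' 85
python3 - <<'E'
from h import *
print(arm.read_state()["joints"].round(2))
print(delta([484,240,190],ori(0)))
E
```

```text
clock: 1.2
position: [397.5, -106.4, 329.9]
ee_rot: [-0.695, 0.719, -0.0, 0.0]
contact_force: [0.5, 0.4, -0.5]
gripper_width: 85.1
grasp_force: 0.0
[ 0.14 -0.05 -0.32 -0.   -1.3  -0.17]
[-349.0, -75.0, 140.1, -0.001, 0.0, 0.001]
```

```bash
python3 jog.py '[-349, -75, 140, 0, 0, 0, -349, -75, 140, 0, 0, 0, -349, -75, 140, 0, 0, 0, -349, -75, 140, 0, 0, 0, -349, -75, 140, 0, 0, 0, -349, -75, 140, 0, 0, 0, -349, -75, 140, 0, 0, 0, -349, -75, 140, 0, 0, 0, -349, -75, 140, 0, 0, 0, -349, -75, 140, 0, 0, 0]'
python3 - <<'E'
from h import *
print(arm.read_state()["position"])
c=camrig.get_calibration("wrist");im=camrig.get_image("wrist")
cv2.imwrite("pics/w1.png",cv2.resize(im,(800,600),interpolation=cv2.INTER_CUBIC))
np.savez("w1.npz",**c)
print(delta([484,240,130],ori(40)))
E
```

```text
clock: 2.2
position: [484.0, 238.1, 188.7]
ee_rot: [-0.695, 0.719, 0.0, -0.001]
contact_force: [-0.3, 1.3, 0.4]
gripper_width: 85.3
grasp_force: 0.0
[484.0479512  238.11507458 188.66336845]
[-2.5, 0.2, 59.3, 0.001, 0.698, 0.0]
```

View pics/w1.png

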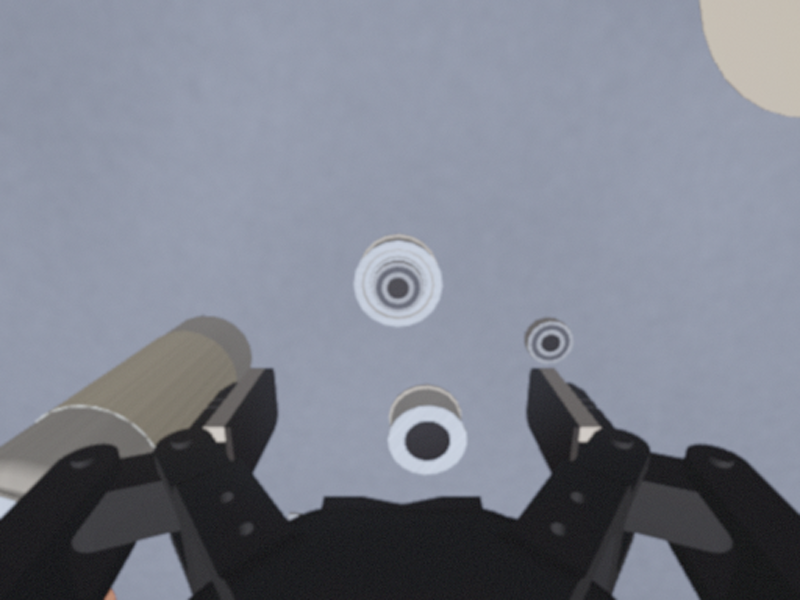

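The wrist picture shows the pulley's top rim centred at (398,284) with the bearing at (399,288), and the empty old pulley at (428,440).

Run:
```python
from h import *
c=np.load("w1.npz");M=R.from_rotvec(c["rvec"].ravel()).as_matrix();t=c["tvec"].ravel()
for p,z in(((398,284),34),((399,288),42),((428,440),34)):
    u=(np.array(p)+.5)*.64-.5
    d=M.T@np.linalg.solve(c["K"],np.r_[u,1]);o=-M.T@t
    P=o+d*(z-o[2])/d[2];print(P)
```

```text
[485.51350953 239.40966317  34.        ]
[484.82771429 240.08415498  42.        ]
[467.20801249 362.29575306  34.        ]
```

```bash
python3 jog.py '[-2, -1, 60, 0, 0.698, 0, -2, -1, 60, 0, 0.698, 0, -2, -1, 60, 0, 0.698, 0, -2, -1, 60, 0, 0.698, 0, -2, -1, 60, 0, 0.698, 0, -2, -1, 60, 0, 0.698, 0, -2, -1, 60, 0, 0.698, 0, -2, -1, 60, 0, 0.698, 0]'
python3 - <<'E'
from h import *
print(arm.read_state()["joints"].round(2))
print(delta([485,240,70],ori(40)),delta([485,240,26.5],ori(40)))
E
```

```text
clock: 3.05
position: [485.7, 239.0, 130.6]
ee_rot: [-0.653, 0.677, -0.237, -0.245]
contact_force: [-0.1, 0.0, 0.1]
gripper_width: 84.6
grasp_force: 0.0
[ 0.94  0.59 -0.29  0.38 -1.32 -1.19]
[-39.5, 0.8, 45.9, 0.0, 0.003, -0.002] [-67.4, 0.9, 79.3, 0.0, 0.003, -0.002]
```

```bash
python3 jog.py '[-34, 1, 40, 0, 0, 0, -55, 1, 65, 0, 0, 0, -67.4, 1, 79.3, 0, 0, 0, -67.4, 1, 79.3, 0, 0, 0, -67.4, 1, 79.3, 0, 0, 0]' && python3 jog.py '[0, 0, 0, 0, 0, 0, 0, 0, 0, 0, 0, 0, 0, 0, 0, 0, 0, 0, 0, 0, 0, 0, 0, 0, 0, 0, 0, 0, 0, 0, 0, 0, 0, 0, 0, 0]' 50
python3 - <<'E'
from h import *
print(delta([490,225,110],ori(40)))
c=press(Q,[[-65,0,0],[-65,0,0]]);print(c)
E
```

```text
clock: 3.55
position: [485.1, 240.4, 26.7]
ee_rot: [-0.653, 0.676, -0.237, -0.245]
contact_force: [0.2, 0.3, -0.2]
gripper_width: 85.3
grasp_force: 0.0
clock: 4.15
position: [485.6, 241.7, 27.5]
ee_rot: [-0.653, 0.676, -0.238, -0.244]
contact_force: [1.3, 1.2, 6.1]
gripper_width: 57.8
grasp_force: 64.8
[65.6, -5.2, -52.7, -0.003, 0.002, -0.001]
[[531.79682032 -66.53713383   0.        ]
 [531.79682032 -66.53713383   0.        ]]
```

```bash
python3 jog.py '[32, 0, -38, 0, 0, 0, 58, 0, -69, 0, 0, 0, 58, 0, -69, 0, 0, 0, 58, 0, -69, 0, 0, 0]'
python3 - <<'E'
from h import *
o=[.5,1.7,0]
print(delta(np.array([531.8,-30,120])+o,ori(40)))
print(delta(np.array([531.8,-66.5,120])+o,ori(40)))
print(delta(np.array([531.8,-66.5,70])+o,ori(40)))
E
```

```text
clock: 4.55
position: [484.3, 240.8, 115.8]
ee_rot: [-0.653, 0.676, -0.237, -0.244]
contact_force: [-0.8, 0.2, -3.9]
gripper_width: 58.1
grasp_force: 66.2
[208.1, -57.4, 167.8, 0.0, 0.004, -0.001]
[236.1, -58.6, 191.1, 0.0, 0.004, -0.001]
[204.1, -58.6, 229.6, 0.0, 0.004, -0.001]
```

```bash
python3 jog.py '[40, -15, 28, 0, 0, 0, 75, -30, 60, 0, 0, 0, 110, -45, 90, 0, 0, 0, 145, -58, 118, 0, 0, 0, 180, -58, 146, 0, 0, 0, 208, -58, 168, 0, 0, 0, 236, -58.5, 191, 0, 0, 0, 236, -58.5, 191, 0, 0, 0, 236, -58.5, 191, 0, 0, 0]'
python3 - <<'E'
from h import *
s=arm.read_state();print(s["joints"].round(2))
p=np.array(s["position"])-[.5,1.7,27.5]
print("pulley base",p)
for n,(x0,y0),w,h in(("scene",(185,170),100,100),("side",(215,120),100,130)):
    im=camrig.get_image(n)[y0:y0+h,x0:x0+w];globals()[n]=cv2.resize(im,None,fx=4,fy=4,interpolation=cv2.INTER_CUBIC)
o=np.zeros((520,800,3),np.uint8);o[:400,:400]=scene;o[:,400:]=side;cv2.imwrite("pics/m1.png",o)
print(delta([532.3,-64.8,69.5],ori(40)))
E
```

```text
clock: 5.45
position: [531.3, -66.3, 119.4]
ee_rot: [-0.653, 0.676, -0.236, -0.247]
contact_force: [0.4, 0.4, -2.3]
gripper_width: 58.0
grasp_force: 65.9
[ 0.42  0.47 -0.65  0.77 -0.97 -1.07]
pulley base [530.82102312 -67.95873978  91.85645353]
[-32.2, 0.2, 38.8, 0.001, 0.0, 0.001]
```

View pics/m1.png

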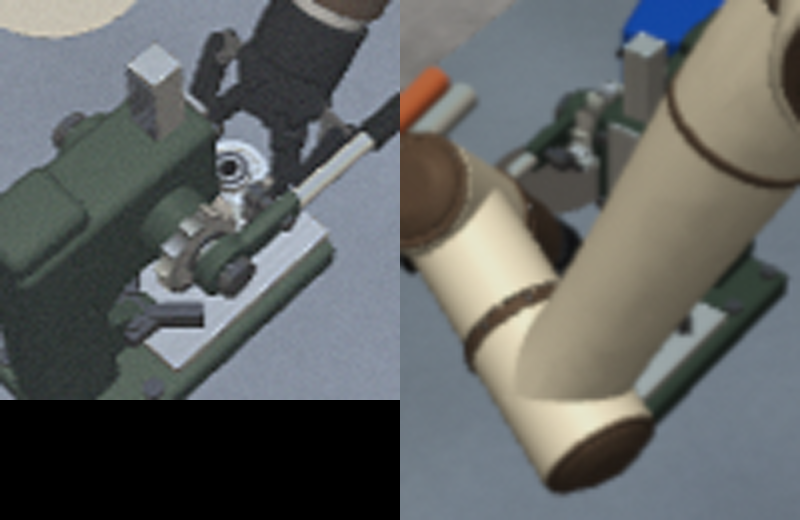

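The picture shows the pulley held level (bearing at about (232,165)) just in front of the head and clear of the lever; the arm blocks the side view. Lowering now.

```bash
python3 jog.py '[-16, 0, 19, 0, 0, 0, -29, 0, 34.5, 0, 0, 0, -32, 0, 38.5, 0, 0, 0, -33, 0, 39.5, 0, 0, 0, -33, 0, 39.5, 0, 0, 0]'
python3 jog.py '[-1.3, 0, 1.5, 0, 0, 0, -1.3, 0, 1.5, 0, 0, 0]'
```

```text
clock: 6.05
position: [533.2, -64.3, 69.7]
ee_rot: [-0.653, 0.675, -0.238, -0.246]
contact_force: [0.7, -0.2, -2.0]
gripper_width: 58.4
grasp_force: 66.3
clock: 6.25
position: [533.0, -64.7, 67.9]
ee_rot: [-0.653, 0.676, -0.238, -0.245]
contact_force: [-0.8, 0.0, -2.9]
gripper_width: 58.3
grasp_force: 66.3
```

```bash
python3 jog.py '[-0.6, 0, 0.8, 0, 0, 0, -0.6, 0, 0.8, 0, 0, 0]' && python3 jog.py '[0, 0, 0, 0, 0, 0, 0, 0, 0, 0, 0, 0, 0, 0, 0, 0, 0, 0, 0, 0, 0, 0, 0, 0]' 85
python3 - <<'E'
from h import *
t=np.radians(40);z=press([0,0,Q[2]],[np.sin(t),0,-np.cos(t)])[0]
p=arm.read_state()["position"]
print(delta(p-70*z,ori(40)))
# push start: TCP in front of pulley at press x=-65-30-28
for x,zz in((-140,75),(-122,66),(-55,66),(-47,66)):
    print(x,delta(press(Q,[x,0,zz])[0],ori(40)))
E
```

```text
clock: 6.45
position: [533.1, -65.0, 67.5]
ee_rot: [-0.653, 0.676, -0.238, -0.246]
contact_force: [-2.6, 2.4, 4.0]
gripper_width: 58.1
grasp_force: 67.1
clock: 6.85
position: [532.7, -65.1, 66.4]
ee_rot: [-0.653, 0.676, -0.238, -0.246]
contact_force: [-0.5, 1.0, -0.0]
gripper_width: 85.1
grasp_force: 0.0
[0.0, 0.0, -70.0, 0.0, -0.0, -0.0]
-140 [-50.8, 0.9, -53.9, 0.0, -0.0, -0.0]
-122 [-42.8, 0.8, -35.4, 0.0, -0.0, -0.0]
-55 [8.5, 0.8, 7.7, 0.0, -0.0, -0.0]
-47 [14.6, 0.8, 12.8, 0.0, -0.0, -0.0]
```

```bash
python3 jog.py '[0, 0, -40, 0, 0, 0, 0, 0, -75, 0, 0, 0, 0, 0, -75, 0, 0, 0]' && python3 jog.py '[-19, 0, -16, 0, 0, 0, -19, 0, -16, 0, 0, 0, -19, 0, -16, 0, 0, 0, -19, 0, -16, 0, 0, 0, -19, 0, -16, 0, 0, 0, -19, 0, -16, 0, 0, 0]' 0
python3 - <<'E'
from h import *
im=camrig.get_image("scene")[150:270,170:330];cv2.imwrite("pics/s2.png",cv2.resize(im,None,fx=5,fy=5,interpolation=cv2.INTER_CUBIC))
for x,zz in((-138,64),(-100,64),(-60,64),(-50,64)):
    print(x,delta(press(Q,[x,0,zz])[0],ori(40)))
E
```

```text
clock: 7.15
position: [537.4, -13.3, 126.8]
ee_rot: [-0.654, 0.676, -0.239, -0.242]
contact_force: [0.1, 0.3, 0.3]
gripper_width: 84.8
grasp_force: 0.0
clock: 7.75
position: [534.9, 7.2, 123.7]
ee_rot: [-0.653, 0.676, -0.237, -0.246]
contact_force: [-0.5, -0.6, -0.1]
gripper_width: 0.2
grasp_force: 0.0
-138 [-37.7, 0.6, 46.4, 0.001, -0.0, -0.001]
-100 [-8.6, 0.6, 70.8, 0.001, -0.0, -0.001]
-60 [22.0, 0.6, 96.6, 0.001, -0.0, -0.001]
-50 [29.7, 0.5, 103.0, 0.001, -0.0, -0.001]
```

View pics/s2.png

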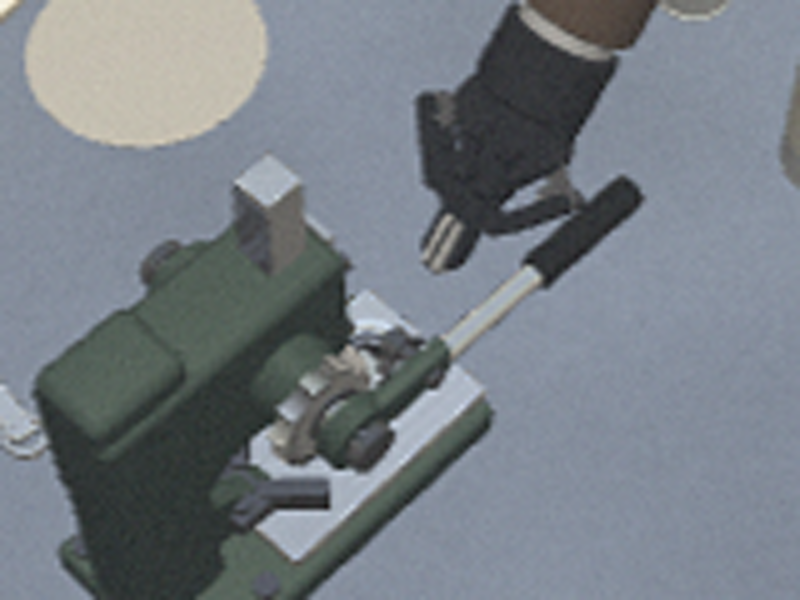

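The fingers are closed at about (440,240) in front of the press; the pulley's light rim is on the bed at about (375,325). Lowering and pushing.

```bash
python3 jog.py '[-38, 0.6, 46, 0, 0, 0, -38, 0.6, 46, 0, 0, 0, -8, 0.6, 71, 0, 0, 0, 3, 0.6, 80, 0, 0, 0, 10, 0.6, 86, 0, 0, 0, 15, 0.6, 90, 0, 0, 0, 20, 0.6, 94.5, 0, 0, 0, 22, 0.6, 96.6, 0, 0, 0]'
python3 - <<'E'
from h import *
for x,zz in((-56,64),(-52,64),(-48,64),(-44,64)):
    print(x,delta(press(Q,[x,0,zz])[0],ori(40)))
E
```

```text
clock: 8.6
position: [532.7, -70.7, 64.8]
ee_rot: [-0.653, 0.676, -0.238, -0.245]
contact_force: [-0.7, 3.6, 2.0]
gripper_width: -0.1
grasp_force: 1.6
-56 [3.3, 1.0, 3.7, -0.002, 0.0, -0.0]
-52 [6.3, 1.0, 6.3, -0.002, 0.0, -0.0]
-48 [9.4, 1.0, 8.9, -0.002, 0.0, -0.0]
-44 [12.5, 1.0, 11.4, -0.002, 0.0, -0.0]
```

```bash
python3 jog.py '[1.5, 0.5, 1.3, 0, 0, 0, 3, 1, 2.5, 0, 0, 0, 4.5, 1, 3.8, 0, 0, 0, 6, 1, 5, 0, 0, 0, 6, 1, 5, 0, 0, 0]'; python3 jog.py '[1.5, 0, 1.3, 0, 0, 0, 3, 0, 2.5, 0, 0, 0, 3, 0, 2.5, 0, 0, 0]'
```

```text
clock: 9.1
position: [530.5, -78.8, 64.0]
ee_rot: [-0.653, 0.676, -0.238, -0.246]
contact_force: [1.5, 2.3, 1.4]
gripper_width: 0.1
grasp_force: 1.1
clock: 9.4
position: [530.5, -82.6, 64.0]
ee_rot: [-0.653, 0.676, -0.238, -0.246]
contact_force: [0.1, 3.4, 2.4]
gripper_width: -0.1
grasp_force: 1.7
```

```bash
for i in 1; do :; done; python3 jog.py '[1.5, 0, 1.3, 0, 0, 0, 1.5, 0, 1.3, 0, 0, 0]' | sed -n '2p;4p'; python3 jog.py '[1.5, 0, 1.3, 0, 0, 0, 1.5, 0, 1.3, 0, 0, 0]' | sed -n '2p;4p'; python3 jog.py '[1.5, 0, 1.3, 0, 0, 0, 1.5, 0, 1.3, 0, 0, 0]' | sed -n '2p;4p'
```

```text
position: [531.5, -83.3, 64.1]
contact_force: [-0.3, 8.9, 3.4]
position: [531.7, -83.6, 64.0]
contact_force: [-5.3, 17.8, 8.4]
position: [531.9, -83.9, 64.0]
contact_force: [-9.8, 28.2, 11.6]
```

```bash
python3 jog.py '[-25, 0, -21, 0, 0, 0, -50, 0, -42, 0, 0, 0, -60, 0, -60, 0, 0, 0, -60, 0, -80, 0, 0, 0, -60, 0, -80, 0, 0, 0]'
python3 - <<'E'
from h import *
print(delta(press(Q,[-125,0,140])[0],ori(50)))
c=camrig.get_calibration("wrist");im=camrig.get_image("wrist");np.savez("w2.npz",**c)
cv2.imwrite("pics/w2.png",cv2.resize(im,(800,600),interpolation=cv2.INTER_CUBIC))
E
```

```text
clock: 10.5
position: [534.2, 10.2, 87.4]
ee_rot: [-0.653, 0.676, -0.238, -0.245]
contact_force: [1.0, 0.5, -0.6]
gripper_width: 0.1
grasp_force: 0.0
[46.6, -0.2, -29.6, -0.002, 0.175, -0.0]
```

View pics/w2.png

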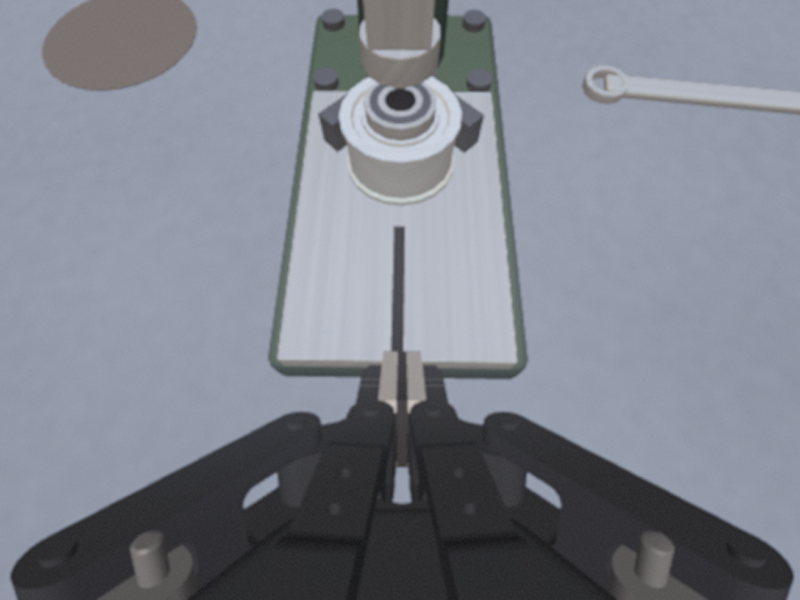

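Wrist view: the pulley (rim centre about (401,117)) sits symmetrically between the dark V jaws, under the ram pad. Bed front corners are at about (277,362) and (521,366). Refining the press pose.

Run:
```python
from h import *
c=np.load("w2.npz");M=R.from_rotvec(c["rvec"].ravel()).as_matrix();t=c["tvec"].ravel()
iq=lambda P:R.from_euler("z",-Q[2]).apply(P-np.array([Q[0],Q[1],0]))
for n,p,z in(("bedF+y",(277,362),40),("bedF-y",(521,366),40),("bedB+y",(313,92),40),("bedB-y",(493,93),40),("top",(401,117),74),("foot",(401,155),40)):
    u=(np.array(p)+.5)*.64-.5
    d=M.T@np.linalg.solve(c["K"],np.r_[u,1]);o=-M.T@t
    P=o+d*(z-o[2])/d[2];print(n,P.round(1),iq(P).round(1))
for th in(0,.397,.8):
    print(th,press(Q,lev(th,190))[0].round(1))
g=press(Q,lev(.397,190))[0]
for p in(g+[0,0,130],g+[0,0,55],g): print(delta(p,ori(0)))
```

```text
bedF+y [589.2 -16.3  40. ] [-117.1   55.7   40. ]
bedF-y [478.8 -10.7  40. ] [-119.   -54.9   40. ]
bedB+y [ 581.2 -185.3   40. ] [52.1 53.4 40. ]
bedB-y [ 471.2 -180.6   40. ] [ 51.1 -56.8  40. ]
top [ 529.1 -127.2   74. ] [-4.2 -0.6 74. ]
foot [ 529.  -134.2   40. ] [ 2.8 -0.5 40. ]
0 [620.5  13.2 286.2]
0.397 [621.   27.  212.5]
0.8 [620.5  10.8 138.2]
[148.3, -87.0, -209.6, 0.0, -0.698, -0.0]
[100.1, -87.0, -152.1, 0.0, -0.698, -0.0]
[64.8, -87.0, -110.0, 0.0, -0.698, -0.0]
```

```bash
sed -i 's/^Q=.*/Q=[529.3,-128.7,-1.615]/' h.py; python3 jog.py '[32, 0, -38, 0, 0, 0, 64, 0, -77, 0, -0.1, 0, 96, 0, -115, 0, -0.25, 0, 128, 0, -153, 0, -0.4, 0, 160, 0, -191, 0, -0.55, 0, 160, 0, -191, 0, -0.698, 0, 160, 0, -191, 0, -0.698, 0, 160, 0, -191, 0, -0.698, 0]'
python3 - <<'E'
from h import *
g=press(Q,lev(.39,190))[0];print(g)
for p in(g+[0,0,120],g): print(delta(p,ori(0)))
E
```

```text
clock: 11.35
position: [532.4, 6.9, 334.1]
ee_rot: [-0.694, 0.72, 0.0, -0.002]
contact_force: [0.5, 0.3, -0.6]
gripper_width: 0.0
grasp_force: 0.0
[622.35240927  28.83851691 213.85476967]
[-25.3, -89.0, -0.1, 0.004, -0.003, 0.006]
[-25.7, -89.5, 119.9, 0.004, -0.003, 0.006]
```

Take a wrist look above the lever to confirm the grip's place before descending.

```bash
python3 jog.py '[-13, -45, 0, 0, 0, 0, -25, -89, 0, 0.004, -0.003, 0.006, -25, -89, 0, 0.004, -0.003, 0.006, -25, -89, 0, 0.004, -0.003, 0.006, -25, -89, 0, 0.004, -0.003, 0.006, -25, -89, 0, 0.004, -0.003, 0.006]' 85
python3 - <<'E'
from h import *
c=camrig.get_calibration("wrist");im=camrig.get_image("wrist");np.savez("w3.npz",**c)
cv2.imwrite("pics/w3.png",cv2.resize(im,(800,600),interpolation=cv2.INTER_CUBIC))
for th in(.3,.4,.5):
  for r in(145,190,230):
    print(th,r,((proj("wrist",press(Q,lev(th,r)))+.5)/.64-.5).round(0))
print(delta(press(Q,lev(.39,190))[0],ori(0)))
E
```

```text
clock: 11.95
position: [622.4, 30.9, 335.9]
ee_rot: [-0.693, 0.721, -0.0, 0.002]
contact_force: [0.2, -0.0, 0.5]
gripper_width: 84.3
grasp_force: 0.0
0.3 145 [[401. 217.]]
0.3 190 [[401. 298.]]
0.3 230 [[401. 365.]]
0.4 145 [[401. 215.]]
0.4 190 [[401. 290.]]
0.4 230 [[401. 351.]]
0.5 145 [[402. 211.]]
0.5 190 [[401. 281.]]
0.5 230 [[401. 335.]]
[2.3, 0.5, 122.5, -0.004, 0.003, 0.005]
```

View pics/w3.png

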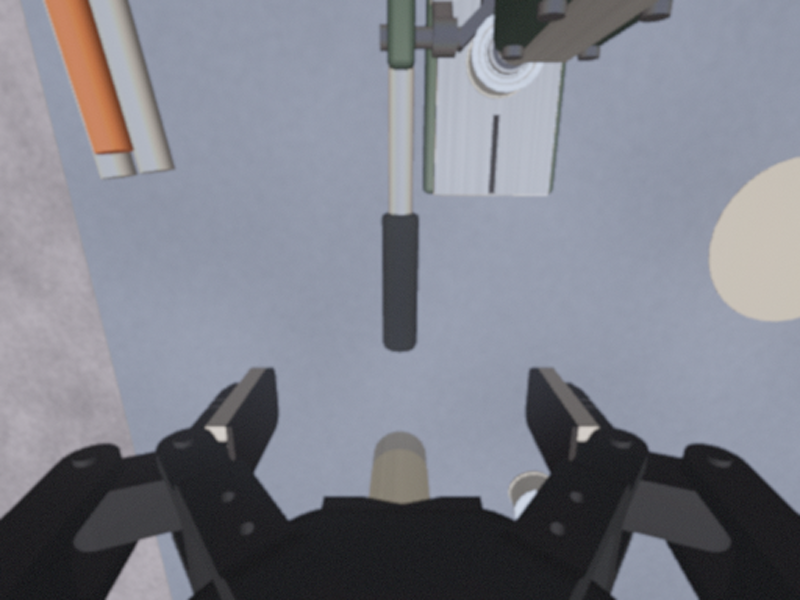

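The rubber grip lies from (400,213) to (400,350), matching the model at about 0.4 rad. Descend and close.

```bash
python3 jog.py '[1, 0, 45, 0, 0, 0, 2, 0.5, 90, 0, 0, 0, 2, 0.5, 115, 0, 0, 0, 2, 0.5, 122, 0, 0, 0, 2, 0.5, 122, 0, 0, 0]' && python3 jog.py '[0, 0, 0, 0, 0, 0, 0, 0, 0, 0, 0, 0, 0, 0, 0, 0, 0, 0, 0, 0, 0, 0, 0, 0, 0, 0, 0, 0, 0, 0, 0, 0, 0, 0, 0, 0, 0, 0, 0, 0, 0, 0]' 0
cat >> h.py <<'E'
def pp(): # TCP in press frame -> lever angle and radius
    s=arm.read_state();p=R.from_euler("z",-Q[2]).apply(s["position"]-np.array([Q[0],Q[1],0]))
    v=p-[28.5,86,215];return p.round(1),round(np.radians(22)-np.arctan2(v[2],-v[0]),3),round(np.hypot(v[0],v[2]),1)
def rows(th0,off,ths,rad=190):
    "tool-frame rows moving along the arc from lever angle th0"
    for th in ths:
        a=press(Q,lev(th,rad))[0]-press(Q,lev(th0,rad))[0]
        r=ori(-np.degrees(np.radians(22)-th0)+off)
        print(round(th,2),r.inv().apply(a).round(0).tolist(),round(th-th0,3))
E
python3 - <<'E'
from h import *
p,th,rad=pp();print(p,th,rad)
rows(th,0,[th-.13,th-.26,.02,.0],rad)
print()
rows(0,0,np.arange(.1,.81,.1),rad)
E
```

```text
clock: 12.5
position: [623.0, 29.1, 214.1]
ee_rot: [-0.693, 0.721, -0.001, 0.002]
contact_force: [0.5, -0.6, 1.3]
gripper_width: 84.9
grasp_force: 0.0
clock: 13.2
position: [624.0, 29.3, 214.4]
ee_rot: [-0.693, 0.721, -0.001, 0.003]
contact_force: [1.9, 0.3, 1.2]
gripper_width: 20.0
grasp_force: 58.6
[-162.1   87.6  214.4] 0.387 190.6
0.26 [2.0, -0.0, -25.0] -0.13
0.13 [6.0, 0.0, -49.0] -0.26
0.02 [13.0, -0.0, -68.0] -0.367
0.0 [14.0, -0.0, -72.0] -0.387

0.1 [1.0, 0.0, 19.0] 0.1
0.2 [4.0, 0.0, 38.0] 0.2
0.3 [9.0, 0.0, 56.0] 0.3
0.4 [15.0, 0.0, 74.0] 0.4
0.5 [23.0, -0.0, 91.0] 0.5
0.6 [33.0, -0.0, 108.0] 0.6
0.7 [45.0, -0.0, 123.0] 0.7
0.8 [58.0, 0.0, 137.0] 0.8
```

```bash
python3 jog.py '[1, 0, -19, 0, -0.1, 0, 4, 0, -38, 0, -0.2, 0, 9, 0, -56, 0, -0.3, 0, 13, 0, -69, 0, -0.37, 0, 13.5, 0, -71, 0, -0.38, 0, 13.5, 0, -71, 0, -0.38, 0]' && python3 -c "
from h import *
print(pp())"
python3 jog.py '[1, 0, 19, 0, 0.1, 0, 4, 0, 38, 0, 0.2, 0, 9, 0, 56, 0, 0.3, 0, 15, 0, 74, 0, 0.4, 0, 15, 0, 74, 0, 0.4, 0]' &&  python3 -c "
from h import *
p,th,r=pp();print(p,th,r)
rows(th,0,[.5,.6,.7,.78],r)"
```

```text
clock: 13.8
position: [623.3, 16.0, 285.4]
ee_rot: [-0.68, 0.708, 0.13, 0.14]
contact_force: [2.7, 3.6, 2.1]
gripper_width: 19.7
grasp_force: 59.7
(array([-148.7,   87.6,  285.4]), np.float64(0.006), np.float64(190.7))
clock: 14.3
position: [623.9, 29.3, 208.1]
ee_rot: [-0.695, 0.719, -0.01, -0.008]
contact_force: [6.7, -5.4, -2.9]
gripper_width: 19.8
grasp_force: 59.8
[-162.    87.5  208.1] 0.42 190.7
0.5 [1.0, 0.0, 15.0] 0.08
0.6 [3.0, -0.0, 34.0] 0.18
0.7 [7.0, -0.0, 53.0] 0.28
0.78 [12.0, 0.0, 67.0] 0.36
```

```bash
python3 jog.py '[1, 0, 15, 0, 0.08, 0, 3, 0, 34, 0, 0.18, 0, 7, 0, 53, 0, 0.28, 0, 12, 0, 67, 0, 0.36, 0, 12, 0, 67, 0, 0.36, 0, 12, 0, 67, 0, 0.36, 0]' &&  python3 -c "
from h import *
p,th,r=pp();print(p,th,r)
rows(th,0,np.r_[th-.1:.05:-.1,.01],r)"
```

```text
clock: 14.9
position: [623.3, 15.5, 143.3]
ee_rot: [-0.681, 0.707, -0.132, -0.135]
contact_force: [4.3, -6.4, -2.6]
gripper_width: 19.7
grasp_force: 59.9
[-148.2   87.5  143.3] 0.77 190.7
0.67 [1.0, -0.0, -19.0] -0.1
0.57 [4.0, -0.0, -38.0] -0.2
0.47 [9.0, -0.0, -56.0] -0.3
0.37 [15.0, -0.0, -74.0] -0.4
0.27 [23.0, -0.0, -91.0] -0.5
0.17 [33.0, 0.0, -108.0] -0.6
0.07 [45.0, -0.0, -123.0] -0.7
0.01 [52.0, -0.0, -131.0] -0.76
```

Next whole stroke.

```bash
python3 jog.py '[1, 0, -19, 0, -0.1, 0, 4, 0, -38, 0, -0.2, 0, 9, 0, -56, 0, -0.3, 0, 15, 0, -74, 0, -0.4, 0, 23, 0, -91, 0, -0.5, 0, 33, 0, -108, 0, -0.6, 0, 45, 0, -123, 0, -0.7, 0, 52, 0, -131, 0, -0.76, 0, 52, 0, -131, 0, -0.76, 0]' && python3 -c "
from h import *
print(pp())"
python3 jog.py '[1, 0, 19, 0, 0.1, 0, 4, 0, 38, 0, 0.2, 0, 9, 0, 56, 0, 0.3, 0, 15, 0, 74, 0, 0.4, 0, 23, 0, 91, 0, 0.5, 0, 23, 0, 91, 0, 0.5, 0]' && python3 -c "
from h import *
p,th,r=pp();print(p,th,r)
rows(th,0,[.6,.7,.78],r)"
```

```text
clock: 15.8
position: [623.3, 15.8, 285.8]
ee_rot: [-0.68, 0.708, 0.13, 0.14]
contact_force: [2.2, 4.3, 2.4]
gripper_width: 20.0
grasp_force: 61.0
(array([-148.5,   87.5,  285.8]), np.float64(0.004), np.float64(190.7))
clock: 16.4
position: [623.8, 27.8, 189.4]
ee_rot: [-0.694, 0.717, -0.046, -0.045]
contact_force: [6.5, -9.1, -2.1]
gripper_width: 20.0
grasp_force: 60.9
[-160.5   87.5  189.4] 0.519 190.7
0.6 [1.0, 0.0, 15.0] 0.081
0.7 [3.0, -0.0, 34.0] 0.181
0.78 [6.0, 0.0, 49.0] 0.261
```

```bash
python3 jog.py '[1, 0, 15, 0, 0.08, 0, 3, 0, 34, 0, 0.18, 0, 6, 0, 49, 0, 0.26, 0, 6, 0, 49, 0, 0.26, 0, 6, 0, 49, 0, 0.26, 0]' && python3 -c "
from h import *
print(pp())"
python3 jog.py '[1, 0, -19, 0, -0.1, 0, 4, 0, -38, 0, -0.2, 0, 9, 0, -56, 0, -0.3, 0, 15, 0, -74, 0, -0.4, 0, 23, 0, -91, 0, -0.5, 0, 33, 0, -108, 0, -0.6, 0, 45, 0, -123, 0, -0.7, 0, 52, 0, -131, 0, -0.76, 0, 52, 0, -131, 0, -0.76, 0]' && python3 -c "
from h import *
print(pp())"
```

```text
clock: 16.9
position: [623.3, 15.8, 143.6]
ee_rot: [-0.681, 0.707, -0.134, -0.137]
contact_force: [4.9, -8.1, -1.3]
gripper_width: 19.5
grasp_force: 61.0
(array([-148.5,   87.5,  143.6]), np.float64(0.768), np.float64(190.8))
clock: 17.8
position: [623.3, 16.1, 285.2]
ee_rot: [-0.68, 0.708, 0.129, 0.139]
contact_force: [3.4, 0.8, 2.2]
gripper_width: 19.7
grasp_force: 61.7
(array([-148.8,   87.6,  285.2]), np.float64(0.007), np.float64(190.7))
```

```bash
python3 jog.py '[1, 0, 19, 0, 0.1, 0, 4, 0, 38, 0, 0.2, 0, 9, 0, 56, 0, 0.3, 0]' && python3 jog.py '[1, 0, 19, 0, 0.1, 0, 2, 0, 29, 0, 0.15, 0, 4, 0, 38, 0, 0.2, 0]' && python3 -c "
from h import *
p,th,r=pp();print(p,th,r)
rows(th,0,[.6,.7,.78],r)"
```

```text
clock: 18.1
position: [623.9, 29.1, 229.5]
ee_rot: [-0.694, 0.719, 0.023, 0.029]
contact_force: [2.7, -8.7, 1.7]
gripper_width: 19.9
grasp_force: 62.1
clock: 18.4
position: [623.9, 28.1, 191.3]
ee_rot: [-0.693, 0.718, -0.046, -0.044]
contact_force: [3.3, -6.5, 4.3]
gripper_width: 20.1
grasp_force: 62.3
[-160.8   87.6  191.3] 0.508 190.8
0.6 [1.0, -0.0, 18.0] 0.092
0.7 [4.0, -0.0, 36.0] 0.192
0.78 [7.0, 0.0, 51.0] 0.272
```

```bash
python3 jog.py '[0.5, 0, 10, 0, 0.05, 0, 1, 0, 18, 0, 0.09, 0]' |sed -n '2p;4p'; python3 jog.py '[0.5, 0, 10, 0, 0.05, 0, 1, 0, 19, 0, 0.1, 0]' |sed -n '2p;4p'; python3 jog.py '[0.5, 0, 10, 0, 0.05, 0, 0.8, 0, 15, 0, 0.08, 0, 0.8, 0, 15, 0, 0.08, 0]' |sed -n '2p;4p'
python3 -c "
from h import *
print(pp())"
```

```text
position: [623.9, 25.6, 176.1]
contact_force: [-2.5, -1.8, 13.9]
position: [623.6, 21.2, 158.4]
contact_force: [-2.8, -3.4, 15.1]
position: [623.4, 15.8, 143.4]
contact_force: [0.0, -3.8, 10.1]
(array([-148.5,   87.6,  143.4]), np.float64(0.768), np.float64(191.0))
```

Pressing has begun (14–15 N). Fourth stroke, watching for the hard stop.

```bash
python3 jog.py '[1, 0, -19, 0, -0.1, 0, 4, 0, -38, 0, -0.2, 0, 9, 0, -56, 0, -0.3, 0, 15, 0, -74, 0, -0.4, 0, 23, 0, -91, 0, -0.5, 0, 33, 0, -108, 0, -0.6, 0, 45, 0, -123, 0, -0.7, 0, 52, 0, -131, 0, -0.76, 0, 52, 0, -131, 0, -0.76, 0]' | sed -n '2p;4p'
python3 jog.py '[1, 0, 19, 0, 0.1, 0, 2, 0, 29, 0, 0.15, 0, 4, 0, 38, 0, 0.2, 0]' |sed -n '2p;4p'; python3 jog.py '[0.5, 0, 10, 0, 0.05, 0, 1, 0, 19, 0, 0.1, 0]' |sed -n '2p;4p'; python3 jog.py '[0.5, 0, 10, 0, 0.05, 0, 1, 0, 19, 0, 0.1, 0]' |sed -n '2p;4p'
python3 -c "
from h import *
print(pp())"
```

```text
position: [623.4, 17.0, 282.7]
contact_force: [2.9, 3.8, 2.5]
position: [623.9, 27.0, 245.8]
contact_force: [1.4, -2.1, 11.1]
position: [624.0, 29.1, 229.4]
contact_force: [-1.3, -3.2, 13.8]
position: [624.0, 29.6, 210.6]
contact_force: [-2.0, -2.8, 13.7]
(array([-162.3,   87.6,  210.6]), np.float64(0.407), np.float64(190.9))
```

```bash
python3 jog.py '[0, 0, 6, 0, 0.03, 0, 0.5, 0, 10, 0, 0.05, 0]' |sed -n '2p;4p'; python3 jog.py '[0, 0, 6, 0, 0.03, 0, 0.5, 0, 10, 0, 0.05, 0]' |sed -n '2p;4p'; python3 jog.py '[0, 0, 5, 0, 0.025, 0, 0, 0, 8, 0, 0.04, 0]' |sed -n '2p;4p'
python3 -c "
from h import *
print(pp())"
```

```text
position: [624.0, 29.0, 200.3]
contact_force: [-2.1, -1.4, 13.4]
position: [624.0, 28.0, 190.5]
contact_force: [-2.6, -0.3, 13.5]
position: [624.0, 27.1, 183.6]
contact_force: [-4.8, 1.3, 21.1]
(array([-159.8,   87.7,  183.6]), np.float64(0.549), np.float64(190.9))
```

```bash
python3 jog.py '[0, 0, 2, 0, 0.01, 0, 0, 0, 4, 0, 0.02, 0]' |sed -n '2p;4p'; python3 jog.py '[0, 0, 2, 0, 0.01, 0, 0, 0, 3, 0, 0.015, 0]' |sed -n '2p;4p'
python3 -c "
from h import *
print(pp())"
```

```text
position: [624.0, 26.6, 180.8]
contact_force: [-5.7, 1.9, 22.4]
position: [624.0, 26.2, 178.5]
contact_force: [-7.0, 2.3, 24.2]
(array([-158.9,   87.8,  178.5]), np.float64(0.576), np.float64(191.0))
```

```bash
python3 jog.py '[0, 0, 3, 0, 0.015, 0, 0, 0, 5, 0, 0.025, 0]' |sed -n '2p;4p'; python3 jog.py '[0, 0, 3, 0, 0.015, 0, 0, 0, 5, 0, 0.025, 0, 0, 0, 5, 0, 0.025, 0]' |sed -n '2p;4p'
python3 - <<'E'
from h import *
print(pp(), arm.read_state()["ee_rot"])
im=camrig.get_image("wrist");a=cv2.resize(im[0:130,190:390],None,fx=4,fy=4,interpolation=cv2.INTER_CUBIC)
cv2.imwrite("pics/w4.png",a)
E
```

```text
position: [624.0, 25.5, 174.6]
contact_force: [-10.6, 4.9, 28.7]
position: [623.9, 24.6, 170.5]
contact_force: [-10.3, 4.4, 30.0]
(array([-157.4,   87.8,  170.5]), np.float64(0.619), np.float64(191.1)) [-0.68892248  0.71315686 -0.09360981 -0.08961208]
```

View pics/w4.png

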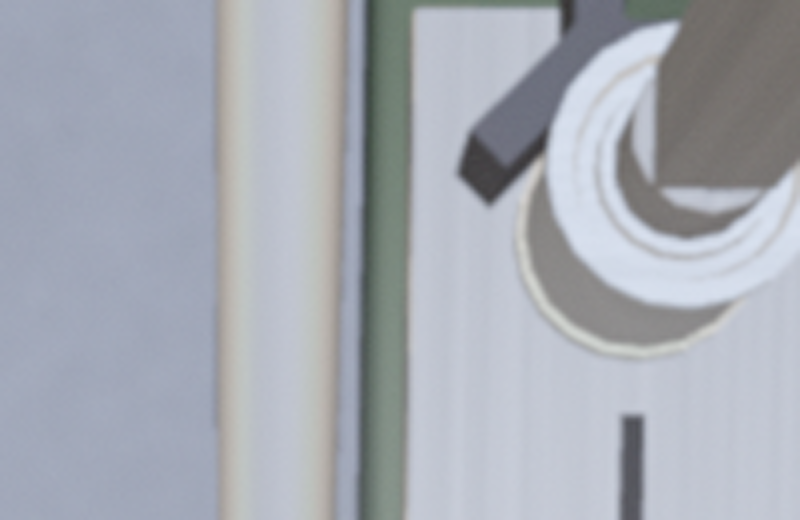

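This view shows the ram's pad down on the pulley's top inside the rim (about (690,200)), with the V jaw alongside. The force rose steadily past 13.5 N, so the stop has probably been reached and the pads are slipping. I'll release and measure the lever angle numerically.

```bash
python3 jog.py '[0, 0, -3, 0, 0, 0, 0, 0, -3, 0, 0, 0, 0, 0, -3, 0, 0, 0, 0, 0, -3, 0, 0, 0, 0, 0, -3, 0, 0, 0, 0, 0, -3, 0, 0, 0]' 85 | sed -n '2p;4p;5p'; python3 jog.py '[0, 0, -45, 0, 0, 0, 0, 0, -90, 0, 0, 0, 0, 0, -120, 0, -0.12, 0, 0, 0, -130, 0, -0.25, 0, 0, 0, -130, 0, -0.25, 0, 0, 0, -130, 0, -0.25, 0]' | sed -n '2,4p'
python3 - <<'E'
from h import *
im=camrig.get_image("wrist");g=cv2.cvtColor(im,6).astype(int)
for th in(.5,.54,.58,.62,.66): print(th,proj("wrist",np.vstack([press(Q,lev(th,r)) for r in(145,190,230)])).round(1).tolist())
u=int(round(proj("wrist",press(Q,lev(.56,190)))[0][0]))
col=g[:,u-2:u+3].mean(1).round().astype(int)
print(u,[(i,col[i]) for i in range(20,260,3)])
E
```

```text
position: [623.1, 23.7, 164.9]
contact_force: [0.2, -0.2, -0.4]
gripper_width: 85.0
position: [623.9, 55.3, 291.2]
ee_rot: [-0.692, 0.722, -0.003, 0.0]
contact_force: [-0.2, 0.3, -0.4]
0.5 [[256.1, 108.4], [256.0, 164.9], [256.0, 208.2]]
0.54 [[256.1, 107.4], [256.1, 162.0], [256.0, 203.5]]
0.58 [[256.2, 106.2], [256.1, 159.0], [256.1, 198.8]]
0.62 [[256.2, 104.7], [256.1, 155.8], [256.1, 194.0]]
0.66 [[256.2, 103.0], [256.2, 152.5], [256.1, 189.2]]
256 [(20, np.int64(183)), (23, np.int64(183)), (26, np.int64(183)), (29, np.int64(183)), (32, np.int64(183)), (35, np.int64(183)), (38, np.int64(183)), (41, np.int64(183)), (44, np.int64(183)), (47, np.int64(183)), (50, np.int64(183)), (53, np.int64(183)), (56, np.int64(183)), (59, np.int64(183)), (62, np.int64(183)), (65, np.int64(183)), (68, np.int64(183)), (71, np.int64(183)), (74, np.int64(182)), (77, np.int64(183)), (80, np.int64(182)), (83, np.int64(183)), (86, np.int64(182)), (89, np.int64(183)), (92, np.int64(182)), (95, np.int64(182)), (98, np.int64(182)), (101, np.int64(182)), (104, np.int64(182)), (107, np.int64(178)), (110, np
[... 356 characters left out ...]
p.int64(66)), (164, np.int64(66)), (167, np.int64(66)), (170, np.int64(67)), (173, np.int64(66)), (176, np.int64(66)), (179, np.int64(66)), (182, np.int64(65)), (185, np.int64(66)), (188, np.int64(66)), (191, np.int64(66)), (194, np.int64(67)), (197, np.int64(67)), (200, np.int64(67)), (203, np.int64(68)), (206, np.int64(67)), (209, np.int64(69)), (212, np.int64(68)), (215, np.int64(100)), (218, np.int64(160)), (221, np.int64(159)), (224, np.int64(160)), (227, np.int64(161)), (230, np.int64(160)), (233, np.int64(159)), (236, np.int64(160)), (239, np.int64(160)), (242, np.int64(160)), (245, np.int64(160)), (248, np.int64(159)), (251, np.int64(161)), (254, np.int64(161)), (257, np.int64(160))]
```

The grip's visible span puts the lever at about 0.45–0.5 rad, so the gripped pads had slid along it. I'll test decisively by pushing on top of the grip with closed fingertips.

Run:
```python
from h import *
g=press(Q,lev(.47,190))[0]; O=ori(np.degrees(.47)-22)
print(delta(g-O.apply([0,0,40]),O), delta(g-O.apply([0,0,30]),O))
```

```text
[23.9, 0.1, 51.6, -0.002, 0.082, 0.003] [24.7, 0.1, 61.6, -0.002, 0.082, 0.003]
```

```bash
python3 jog.py '[24, 0, 20, 0, 0.08, 0, 24, 0, 20, 0, 0.08, 0, 24, 0, 20, 0, 0.08, 0, 24, 0, 20, 0, 0.08, 0, 24, 0, 20, 0, 0.08, 0, 24, 0, 20, 0, 0.08, 0, 24, 0, 40, 0, 0.08, 0, 24, 0, 52, 0, 0.08, 0, 24, 0, 52, 0, 0.08, 0]' 0 | sed -n '2p;4p;5p'
python3 jog.py '[0, 0, 3, 0, 0, 0, 0, 0, 6, 0, 0, 0, 0, 0, 6, 0, 0, 0]'| sed -n '2p;4p'
python3 jog.py '[0, 0, 2, 0, 0, 0, 0, 0, 4, 0, 0, 0, 0, 0, 4, 0, 0, 0]'| sed -n '2p;4p'
python3 jog.py '[0, 0, 2, 0, 0, 0, 0, 0, 4, 0, 0, 0, 0, 0, 4, 0, 0, 0]'| sed -n '2p;4p'
```

```text
position: [622.2, 32.0, 237.4]
contact_force: [-0.5, -0.1, 0.2]
gripper_width: -0.3
position: [623.4, 31.6, 233.6]
contact_force: [0.2, -0.5, 0.6]
position: [623.2, 31.3, 229.3]
contact_force: [0.0, 0.5, 0.4]
position: [623.4, 31.1, 225.4]
contact_force: [0.1, 1.1, -0.1]
```

```bash
python3 jog.py '[0, 0, 2, 0, 0, 0, 0, 0, 3, 0, 0, 0, 0, 0, 3, 0, 0, 0]'| sed -n '2p;4p'
python3 jog.py '[0, 0, 2, 0, 0, 0, 0, 0, 3, 0, 0, 0, 0, 0, 3, 0, 0, 0]'| sed -n '2p;4p'
python3 jog.py '[0, 0, 2, 0, 0, 0, 0, 0, 3, 0, 0, 0, 0, 0, 3, 0, 0, 0]'| sed -n '2p;4p'
python3 jog.py '[0, 0, 2, 0, 0, 0, 0, 0, 3, 0, 0, 0, 0, 0, 3, 0, 0, 0]'| sed -n '2p;4p'
```

```text
position: [623.4, 30.8, 222.5]
contact_force: [0.2, 0.4, 1.0]
position: [623.5, 30.6, 219.9]
contact_force: [-1.5, 0.7, 2.7]
position: [623.5, 30.4, 217.1]
contact_force: [-1.5, 1.8, 4.8]
position: [623.5, 30.3, 214.7]
contact_force: [-1.8, 2.2, 6.6]
```

```bash
python3 jog.py '[0, 0, 2, 0, 0, 0, 0, 0, 3, 0, 0, 0, 0, 0, 3, 0, 0, 0]'| sed -n '2p;4p'
python3 jog.py '[0, 0, 2, 0, 0, 0, 0, 0, 3, 0, 0, 0, 0, 0, 3, 0, 0, 0]'| sed -n '2p;4p'
python3 jog.py '[0, 0, 2, 0, 0, 0, 0, 0, 3, 0, 0, 0, 0, 0, 3, 0, 0, 0]'| sed -n '2p;4p'
python3 jog.py '[0, 0, 2, 0, 0, 0, 0, 0, 3, 0, 0, 0, 0, 0, 3, 0, 0, 0]'| sed -n '2p;4p'; python3 -c "
from h import *
print(arm.read_state()['joint_efforts'].round(1))"
```

```text
position: [623.5, 30.1, 212.5]
contact_force: [-3.5, 4.5, 8.6]
position: [623.6, 29.8, 210.2]
contact_force: [-4.5, 4.1, 10.9]
position: [623.6, 29.7, 208.0]
contact_force: [-5.0, 4.0, 14.7]
position: [623.6, 29.4, 205.8]
contact_force: [-7.1, 4.0, 17.0]
[ -2.8 -29.5  14.1   3.3   1.6   0. ]
```

```bash
python3 jog.py '[0, 0, 2, 0, 0, 0, 0, 0, 4, 0, 0, 0, 0, 0, 4, 0, 0, 0]'| sed -n '2p;4,6p'
python3 jog.py '[0, 0, 2, 0, 0, 0, 0, 0, 4, 0, 0, 0, 0, 0, 4, 0, 0, 0]'| sed -n '2p;4,6p'
python3 jog.py '[0, 0, 2, 0, 0, 0, 0, 0, 4, 0, 0, 0, 0, 0, 4, 0, 0, 0]'| sed -n '2p;4,6p'
python3 - <<'E'
from h import *
im=camrig.get_image("wrist");g=cv2.cvtColor(im,6).astype(int)
for th in(.4,.45,.5,.55,.6): print(th,proj("wrist",np.vstack([press(Q,lev(th,r)) for r in(60,90,120,145)])).round(1).tolist())
for v in(10,40,70): print(v,np.where(np.abs(np.diff(g[v,200:320]))>12)[0]+200)
col=g[:,254:259].mean(1);print(np.where(np.abs(np.diff(col))>15)[0])
E
```

```text
position: [623.7, 29.0, 202.6]
contact_force: [-8.1, 4.6, 20.4]
gripper_width: -0.2
grasp_force: 10.3
position: [623.7, 28.6, 199.7]
contact_force: [-9.8, 5.1, 23.3]
gripper_width: 0.0
grasp_force: 12.1
position: [623.7, 28.1, 196.7]
contact_force: [-10.9, 4.5, 28.3]
gripper_width: 0.2
grasp_force: 13.8
0.4 [[260.1, -62.1], [259.5, 30.6], [259.0, 112.4], [258.6, 173.6]]
0.45 [[260.1, -56.7], [259.5, 34.3], [259.0, 112.9], [258.6, 170.6]]
0.5 [[260.1, -52.2], [259.5, 37.1], [259.0, 112.7], [258.7, 167.3]]
0.55 [[260.1, -48.3], [259.5, 39.1], [259.0, 111.8], [258.7, 163.5]]
0.6 [[260.0, -45.1], [259.5, 40.4], [259.1, 110.3], [258.7, 159.4]]
10 [278 279 280 282 291 292 293 303 304 305 306 318]
40 [271 278 279 281 282 290 291 292]
70 [277 278 280 290 291]
[157 158 159 255 297 298 299 320 321 322 323]
```

```bash
python3 jog.py '[0, 0, -45, 0, 0, 0, 0, 0, -90, 0, -0.1, 0, 0, 0, -130, 0, -0.2, 0, 0, 0, -140, 0, -0.2, 0, 0, 0, -140, 0, -0.2, 0, 0, 0, -140, 0, -0.2, 0]' | sed -n '1,4p'
python3 - <<'E'
from h import *
im=camrig.get_image("wrist");g=cv2.cvtColor(im,6).astype(int)
for th in(.45,.5,.55,.6): print(th,proj("wrist",np.vstack([press(Q,lev(th,r)) for r in(145,190,230)])).round(1).tolist())
col=g[:,254:259].mean(1);print(np.where(np.abs(np.diff(col))>15)[0])
p=arm.read_state()["position"]
print(delta([532,p[1],p[2]],ori(0)))
E
```

```text
clock: 29.25
position: [622.4, 39.4, 326.8]
ee_rot: [-0.692, 0.72, 0.041, 0.042]
contact_force: [-0.0, -0.0, -1.1]
0.45 [[255.3, 112.0], [255.2, 162.2], [255.2, 200.4]]
0.5 [[255.3, 110.1], [255.3, 158.3], [255.2, 194.7]]
0.55 [[255.3, 107.9], [255.3, 154.2], [255.3, 188.9]]
0.6 [[255.3, 105.4], [255.3, 150.0], [255.3, 183.0]]
[  5   6   7 108 109 110 193 194 195 223 224 225 255 298 299 320 321 322]
[3.6, 90.2, -0.3, 0.002, 0.117, 0.004]
```

The lever has sprung back to about 0.5 rad, so the motion under load was elastic and the train is against its stop. I'll check the pad height numerically from the front.

```bash
python3 jog.py '[4, 45, 0, 0, 0.05, 0, 4, 90, 0, 0, 0.117, 0, 4, 90, 0, 0, 0.117, 0, 4, 90, 0, 0, 0.117, 0, 4, 90, 0, 0, 0.117, 0]' | sed -n '2p'
python3 - <<'E'
from h import *
print(delta([533,12,120],ori(40)))
E
```

```text
position: [533.7, 39.5, 327.6]
[27.7, 0.3, 207.6, -0.005, 0.699, 0.003]
```

```bash
python3 jog.py '[0, 0, 50, 0, 0.12, 0, 0, 0, 95, 0, 0.26, 0, 10, 0, 140, 0, 0.4, 0, 20, 0, 185, 0, 0.54, 0, 28, 0, 207, 0, 0.69, 0, 28, 0, 207, 0, 0.7, 0, 28, 0, 207, 0, 0.7, 0, 28, 0, 207, 0, 0.7, 0]' | sed -n '1,4p'
python3 - <<'E'
from h import *
im=camrig.get_image("wrist");cv2.imwrite("pics/w5.png",im);g=cv2.cvtColor(im,6).astype(int)
u=int(round(proj("wrist",press(Q,[-30,0,74]))[0][0]))
for nm,P in(("foot",(-30,0,40)),("rim",(-30,0,74)),("brg35",(-17.5,0,74)),("pad0 bottom",(-16.5,0,74)),("pad+4 bottom",(-16.5,0,78)),("pad0 top",(-16.5,0,88)),("pad+4 top",(-16.5,0,92)),("bar",(-12.5,0,88)),("bedfront",(-115,0,40))):
    print(nm,proj("wrist",press(Q,P))[0].round(1))
print(u);col=g[:,u-10:u-4].mean(1).astype(int);print([(i,int(c)) for i,c in enumerate(col[:190])][::1])
E
```

```text
clock: 30.6
position: [534.6, 12.0, 123.0]
ee_rot: [-0.65, 0.679, -0.238, -0.243]
contact_force: [-0.3, 0.4, 0.4]
foot [255.8 152.9]
rim [255.3 131.9]
brg35 [255.4 119.7]
pad0 bottom [255.4 118.8]
pad+4 bottom [255.3 115.8]
pad0 top [255.2 107.9]
pad+4 top [255.1 104.5]
bar [255.2 104. ]
bedfront [255.5 241.2]
255
[(0, 123), (1, 123), (2, 122), (3, 123), (4, 123), (5, 122), (6, 123), (7, 123), (8, 122), (9, 122), (10, 122), (11, 122), (12, 122), (13, 123), (14, 123), (15, 123), (16, 124), (17, 122), (18, 123), (19, 123), (20, 123), (21, 122), (22, 123), (23, 123), (24, 121), (25, 120), (26, 121), (27, 120), (28, 120), (29, 119), (30, 120), (31, 120), (32, 120), (33, 120), (34, 120), (35, 120), (36, 121), (37, 121), (38, 121), (39, 121), (40, 121), (41, 121), (42, 121), (43, 120), (44, 120), (45, 121), (46, 121), (47, 120), (48, 121), (49, 121), (50, 120), (51, 120), (52, 121), (53, 121), (54, 121), (55, 120), (56, 121), (57, 121), (58, 121), (59, 121), (60, 121), (61, 122), (62, 122), (63, 121), (64, 121), (65, 122), (66, 121), (67, 122), (68, 122), (69, 122), (70, 122), (71, 122), (
[... 686 characters left out ...]
49), (132, 144), (133, 144), (134, 144), (135, 144), (136, 145), (137, 147), (138, 147), (139, 147), (140, 148), (141, 148), (142, 147), (143, 147), (144, 147), (145, 150), (146, 166), (147, 191), (148, 195), (149, 180), (150, 171), (151, 181), (152, 189), (153, 190), (154, 190), (155, 190), (156, 190), (157, 190), (158, 190), (159, 190), (160, 190), (161, 190), (162, 190), (163, 190), (164, 190), (165, 191), (166, 191), (167, 191), (168, 191), (169, 191), (170, 191), (171, 191), (172, 191), (173, 191), (174, 191), (175, 192), (176, 191), (177, 191), (178, 192), (179, 192), (180, 191), (181, 192), (182, 192), (183, 192), (184, 192), (185, 192), (186, 192), (187, 192), (188, 192), (189, 192)]
```

Run:
```python
from h import *
g=cv2.imread("pics/w5.png",0).astype(int);print(g[98:156,253:258].mean(1).astype(int).tolist())
# fit height bias using foot & rim, then pad edges vs height
q=list(Q)
def f(v): return [proj("wrist",press([Q[0],Q[1],Q[2]],[-30+v[0],0,z+v[1]]))[0][1]-r for z,r in((40,150.),(74,130.8))]
v=least_squares(f,[0,0]).x;print(v,f(v))
for h in(-1,0,1,2,3): print(h,[proj("wrist",press(Q,[x+v[0],0,z+v[1]+h]))[0][1].round(1) for x,z in((-16.5,74),(-16.5,88),(-12.5,88))])
```

```text
[126, 126, 127, 135, 155, 176, 185, 184, 170, 147, 131, 128, 127, 126, 125, 124, 123, 124, 148, 189, 205, 200, 186, 186, 199, 206, 206, 208, 209, 209, 209, 205, 185, 159, 146, 145, 144, 143, 144, 144, 145, 146, 147, 148, 147, 147, 147, 146, 148, 166, 192, 197, 176, 166, 179, 187, 188, 188]
[ 16.90140399 -22.11527236] [np.float64(2.915783170465147e-10), np.float64(-3.2576963349129073e-10)]
-1 [np.float64(119.8), np.float64(110.1), np.float64(106.6)]
0 [np.float64(119.1), np.float64(109.4), np.float64(105.9)]
1 [np.float64(118.4), np.float64(108.6), np.float64(105.1)]
2 [np.float64(117.8), np.float64(107.9), np.float64(104.4)]
3 [np.float64(117.1), np.float64(107.1), np.float64(103.6)]
```

The evidence says the bearing is home. The load rose well past the roughly 14 N pressing plateau, to about 30 N, with no further yield. The lever then sprang back to about 0.5 rad, and the pad height matches flush to within about 1 mm. The robot is touching nothing, so I'm handing in.

```bash
python3 -c "
from bench import arm, camrig, job_done
print(job_done())"
```

```text
the job is handed in; nothing more can be done
None
```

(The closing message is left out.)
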